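# Roll the flask into its galley cradle and swing the latch over it

## Robot

A 7-joint arm with a two-finger parallel gripper is mounted at the origin on the work surface. World frame = base frame: x ahead of the robot, y to its left, z up, the work surface at z = 0. Lengths are in mm, angles in rad, forces in N, time in s.
With the tool pointing down it reaches from about 425 to 1025 mm from the base axis. Payload 9.4 kg.
Tool frame: the origin (TCP) lies at the very end of the fingers, on their centre line; the grasp point (between the pads) lies 19 mm behind it; z points along the fingers, y is the direction in which the jaws open and shut (so a half turn about z gives the same grasp; the last joint's range is limited). The gripper opens to 85 mm and grips with 20 to 120 N. Pads are 22 mm wide; open, the fingers measure 114 mm over their backs; the gripper's body (76 mm by 85 mm) begins 54 mm behind the grasp point. The pads swing forward as they close: fully open they stand 13 mm farther back than shut.
Start: joints at [1.111, 0.599, -0.003, 1.599, 0.002, 0.943, -0.08], TCP at [270.792, -672.529, 231.275] pointing down, gripper open.
Joint ranges: [-2.57, 2.57], [-0.35, 1.97], [-1.29, 1.29], [0.11, 2.56], [-1.05, 4.19], [0.11, 1.86], [-2.63, 2.63]. Speed limits (rad/s): [2.22, 2.22, 3.01, 3.01, 3.14, 3.14, 3.14].

## Interface

Orientations are given as a unit quaternion [x, y, z, w].
In Python, from bench import ctrl, cams gives the robot as it stands.
- The arm moves only by the tool arm_command, never from a script. Its argument "series" is text: rows parted by semicolons, each of 7 numbers parted by spaces: the turn, a rotation vector about the tool's x, y, z in rad, then the shift along the tool's x, y, z in m, then the closure, from 0 (fully open) to 1 (shut). In form: wx wy wz x y z grip; .... A call has 1 to 10 rows; each row is the pose to reach, as a shift and turn from the pose commanded when the call began, along the tool's axes at that moment; what a row does not reach only later rows make up. A row lasts 1/12 s, in which the tool goes at most 41.7 mm and 7.16 degrees, less where a joint would pass 70% of its speed; a pose out of reach is approached as far as the arm can. A call with a gripper value outside its range is refused whole. The fingers move at their own pace and stop on an object; "force" is the grip in N (left out, the last holds). Time passes only in rows, so rows that repeat a pose let the fingers close. It gives the time, the measured TCP pose, the force and the opening at its end, in the units of the state.
- ctrl.read_state(): the state, without advancing time (a new reading comes with each control period).
- cams.get_image(name): name is "scene" or "side" or "wrist"; returns a dict with "color" (480x640x3 uint8, red, green, blue), "z_map" (480x640 float32, mm along the optical axis (not along the pixel's ray), 0 where there is no reading), "vertical_fov" (degrees; the focal length in pixels is half the picture's height over the tangent of half this angle, whatever the lens; pixels are square), "cx", "cy" (the principal point, pixels), "distortion" ([k1, k2, p1, p2, k3] as OpenCV has them; the pictures are not rectified), "rvec" (rotation vector, rad) and "tvec" (3), from world to camera coordinates, as OpenCV has them; the wrist camera has in their place "T_tool_cam" (4x4, takes a point from camera to tool coordinates, whose origin is the TCP and whose axes are the flange's). Camera axes: x right, y down, z forward; pixel columns grow to the right and rows downward; lengths in mm; the calibration is good to about 2 mm. A picture is of the moment at which its call begins: read the wrist's pose just before it.
- ctrl.hand_in(): hands the job in, once; it reports no verdict.
The state is a dict: "time_s": time; "joint_positions": joint angles; "dq": joint speeds; "joint_efforts": joint torques, N m; "position": TCP position; "eef_rot": TCP orientation; "ft_force": force on the tool from outside, world axes, zero at the start; "torque": the same for the moment, N m; "finger_gap": opening from 0.0 (shut) to 1.0 (fully open).
Only numpy, scipy, OpenCV 4.12 (cv2) and the standard library are available. Lean on these libraries where they do the work, as an engineer would, in place of code of your own. Each camera call takes 0.05 s, during which the arm holds its last target.

## Task

Roll the steel flask along the counter by its side, up the cradle's ramp and into the V of the cradle, steering it so that it lies about centred along the groove, its base end towards the red latch's post; then push the red latch round with a fingertip until it stops, over the flask's base end. Only push and touch: do not pick up or carry the flask, and leave all the other things on the counter where they stand.

Things in the scene. Friction and masses are not known exactly. Their poses are not given: they have to be found in the camera images.
- flask: Steel vacuum flask lying on its side, free to roll, 0.35-0.7 kg. Cylinder 66 in diameter, 150 long, blue band near its black cap (52 in diameter, 35 long). Origin on its axis, mid-length of the steel body, 33 above the counter. Own x runs along the axis, at the start away from the robot: base end at x +75, cap tip at x -110. Own z starts up; y, z turn as it rolls.
- flask_base (a point): Centre of the flask's flat base end, on its axis, 75 from the origin. Pushed slowly and let go, the flask rolls to a stop within a few cm. Its steel is smooth: friction about 0.4 on the counter and cradle, somewhat more against rubber finger pads.
- cradle: Fixed V cradle left or right of the flask, nearly parallel: black groove, blue ramps on both sides. Origin under the groove's middle at counter height; x along the groove away from the robot, z up. 130 long in x. Ramps rise at 10 degrees from y = +-86 to crests 11.5 high at y = +-20; groove faces fall at 25 degrees to 2 high at y = 0. Flask's axis height: 44 on a crest, 38 when seated.
- cradle_seat (a point): Where the flask's origin belongs: over the groove's middle, 38 above the counter (cradle x = 0, y = 0). The seated flask's top is 71 above the counter. The latch's post (diameter 20, 83 high) stands 130 from here along the cradle's +x, 45 clear of the seated flask's base end.
- latch (a joint): Turn of the red latch about the vertical axis on the post, rad: 0 = arm along the cradle's +y; grows anticlockwise seen from above; 1.57 (stop) = arm along the cradle's -x, over the flask's base end. Starts at -0.2 to 0.15 (other stop -0.3). Light friction (about 1 N at the tab), stays where left. Arm 22 wide, reaching 105 from the axis, 85 to 93 above the counter.
- latch_tab (a point): Middle of the upright tab on the latch's arm: push it on its flat side. A plate 35 along the arm (70 to 105 from the turning axis), 8 thick, from 93 to 133 above the counter; this point is 87.5 from the axis and 113 above the counter. Turns with the latch.
- latch_axis (a point): Point on the latch's vertical turning axis, at the underside of the arm, 85 above the counter; cradle x = +130, y = 0.
- tumbler_a: Bystander: amber drinking glass, diameter 72, height 95, standing on the counter; origin at the centre of its underside. Leave it alone.
- tumbler_b: Bystander: green drinking glass, diameter 72, height 95, standing on the counter; origin at the centre of its underside. Leave it alone.
- tumbler_c: Bystander: amber drinking glass, diameter 72, height 95, standing on the counter; origin at the centre of its underside. Leave it alone.
- cup_stack: Bystander: stack of white cups, diameter about 76, height 140, standing on the counter; origin at the centre of its underside. Leave it alone.
- sugar_jar: Bystander: amber jar with a metal lid, diameter 68, height 110, standing on the counter; origin at the centre of its underside. Leave it alone.
- mug: Bystander: white mug, diameter 80, height 90, standing on the counter; origin at the centre of its underside. Leave it alone.
- drink_can: Bystander: aluminium drink can, diameter 66, height 115, standing on the counter; origin at the centre of its underside. Leave it alone.
Mind the look-alikes: they are no part of the job. Leave any pink, turquoise or yellow look-alike of the flask alone.

How it is judged:
By the outcome, as a careful person would: the job done as asked, in the order asked, and still so for the second after the job is handed in, with the robot touching nothing.
It also fails if it takes over 72 s, if anything falls off the work surface, if the arm or the gripper's body presses on something with over 40 N, if the wrist force passes 120 N, or if a joint passes its speed limit or range.

## Working session

There is one attempt and no reset: what is moved stays moved. The work goes in short steps, Python scripts to look and compute and a tool call to move; the robot and the scene stay as the last step left them, time stands still between calls to the robot, and variables do not carry over. Pictures are saved under pics/ and viewed, and the job is handed in when it is done.

Besides the shell and the picture viewer there is one more tool, called after "Emit:" by a JSON object that holds its "api" and its "payload", one argument or row to a line. arm_command: Moves the arm, as the interface text tells. Its arguments: {"type":"object","properties":{"series":{"type":"string"},"force":{"type":"number"}},"required":["series"]}

```bash
mkdir -p pics; ls; python3 - <<'E'
from bench import ctrl,cams
import cv2
s=ctrl.read_state();print(s)
for n in ["scene","side","wrist"]:
    i=cams.get_image(n)
    cv2.imwrite(f"pics/{n}0.png",i["color"][:,:,::-1])
    print(n,{k:v for k,v in i.items() if k not in("color","z_map")})
E
```

```text
pics
{'time_s': 0.0, 'joint_positions': array([ 1.11129038,  0.60018011, -0.00251143,  1.60012496,  0.0018001 ,
        0.94290784, -0.0797932 ]), 'dq': array([-0.00063808, -0.00020969, -0.00041614, -0.00085027, -0.00143471,
        0.00084015, -0.00293199]), 'joint_efforts': array([-2.50986202e-03, -7.76460457e+01,  1.56344891e+00, -2.58004045e+01,
        1.21775354e-02,  9.04200249e-03,  2.76450137e-06]), 'position': array([ 270.59429142, -672.09885298,  230.37945244]), 'eef_rot': array([ 9.81734265e-01,  1.90255562e-01, -2.34380350e-04, -7.74551282e-04]), 'ft_force': array([ 0.2248143 , -0.46883569,  0.12861655]), 'torque': array([ 0.03741754, -0.05167915,  0.02383632]), 'finger_gap': 0.9952610784066508}
scene {'vertical_fov': 50.76962123609007, 'cx': 319.28219539170624, 'cy': 232.72723367256705, 'distortion': array([0.03456926, 0.        , 0.        , 0.        , 0.        ]), 'rvec': array([ 1.65947381,  2.1556989 , -0.65630182]), 'tvec': array([  76.13656213, -396.5812769 , 2016.37687857])}
side {'vertical_fov': 57.74163493924362, 'cx': 316.89287078803375, 'cy': 241.48183941542422, 'distortion': array([-0.10516019,  0.        ,  0.        ,  0.        ,  0.        ]), 'rvec': array([ 0.70897609, -2.60125282,  1.13948357]), 'tvec': array([ 477.38444288,  218.24723414, 1051.5673124 ])}
wrist {'vertical_fov': 59.7137155815447, 'cx': 321.7911461777397, 'cy': 245.3289446894541, 'distortion': array([-0.04413166,  0.        ,  0.        ,  0.        ,  0.        ]), 'T_tool_cam': array([[-4.37534587e-04, -9.50992566e-01, -3.09213433e-01,
         7.97374720e+01],
       [ 9.99999584e-01, -1.68613268e-04, -8.96417848e-04,
        -1.06270013e+00],
       [ 8.00349222e-04, -3.09213697e-01,  9.50992245e-01,
        -1.42828709e+02],
       [ 0.00000000e+00,  0.00000000e+00,  0.00000000e+00,
         1.00000000e+00]])}
```

View pics/scene0.png

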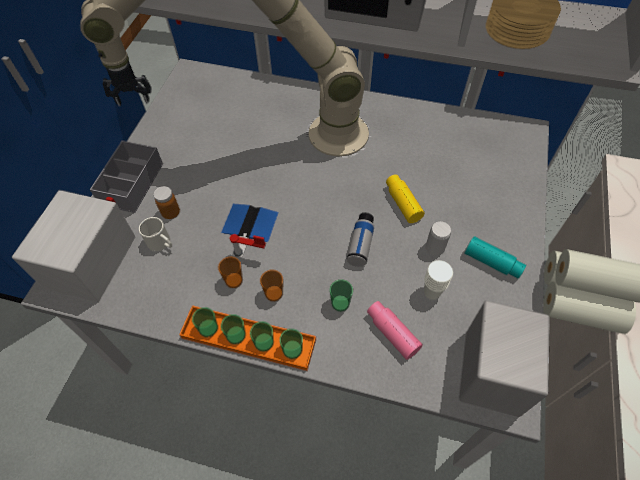

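View pics/side0.png

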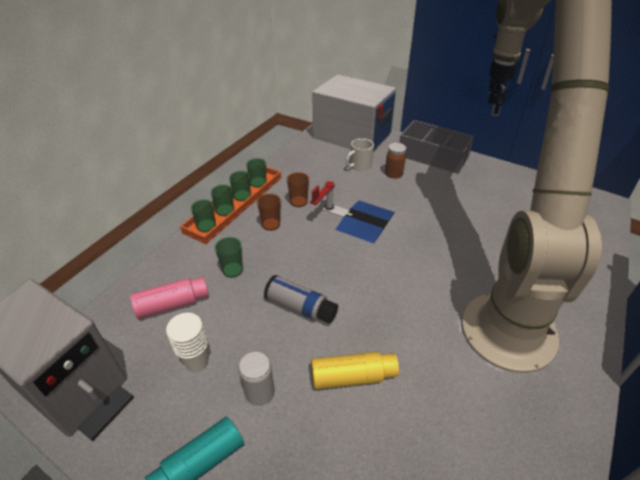

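View pics/wrist0.png

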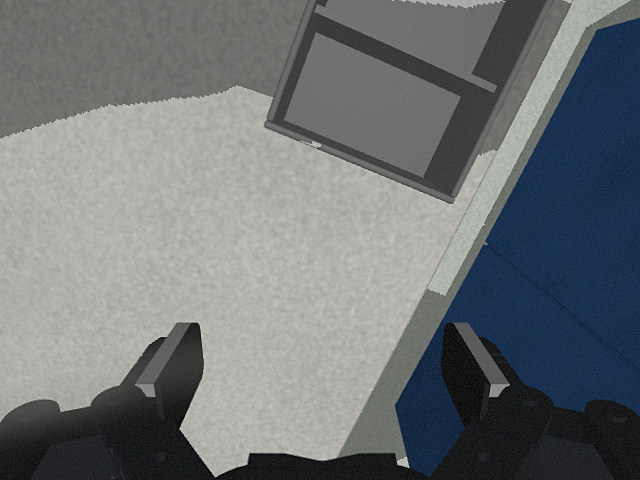

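Steel flask with blue band and black cap is at scene pixel (361,238). The look-alikes are yellow (405,198), turquoise (495,258) and pink (394,330), plus the grey can (438,238). The cradle is at (250,222) and the red latch at (248,240). I'll measure with depth and check a close crop.

```bash
cat > h.py <<'E'
from bench import ctrl,cams
import cv2, numpy as np
from scipy.spatial.transform import Rotation as R
def cloud(n):
    s=ctrl.read_state() if n=="wrist" else None
    i=cams.get_image(n)
    f=240/np.tan(np.radians(i["vertical_fov"]/2))
    K=np.array([[f,0,i["cx"]],[0,f,i["cy"]],[0,0,1]])
    u,v=np.meshgrid(np.arange(640.),np.arange(480.))
    p=cv2.undistortPoints(np.stack([u,v],-1).reshape(-1,1,2),K,i["distortion"]).reshape(480,640,2)
    z=i["z_map"].astype(float); z[z==0]=np.nan
    P=np.dstack([p[...,0]*z,p[...,1]*z,z])
    if n=="wrist":
        T=i["T_tool_cam"]; P=P@T[:3,:3].T+T[:3,3]
        P=P@R.from_quat(s["eef_rot"]).as_matrix().T+s["position"]
    else:
        M=cv2.Rodrigues(i["rvec"])[0]; P=(P-i["tvec"])@M
    return i["color"],P,i,K
E
python3 - <<'E'
from h import *
for n in ["scene","side"]:
    c,P,i,K=cloud(n); np.savez(f"{n}0.npz",c=c,P=P)
    hsv=cv2.cvtColor(c,cv2.COLOR_RGB2HSV)
    b=np.nanmedian(P[...,2]);print(n,"table z",b)
    red=(hsv[...,1]>180)&((hsv[...,0]<4)|(hsv[...,0]>176))&(hsv[...,2]>90)&(P[...,2]>60)&(P[...,2]<150)
    q=P[red];print("red",len(q),q.min(0),q.max(0))
    for lo,hi in((75,97),(100,140)):
        w=q[(q[:,2]>lo)&(q[:,2]<hi)];print(lo,len(w),np.median(w,0), w.min(0),w.max(0))
    # ramp
    blue=(hsv[...,1]>120)&(hsv[...,0]>100)&(hsv[...,0]<125)&(P[...,2]>-5)&(P[...,2]<25)&(P[...,0]>300)&(P[...,1]<0)
    q=P[blue];print("ramp",len(q))
    if len(q):print(q.mean(0),q.min(0),q.max(0),cv2.minAreaRect(q[:,:2].astype(np.float32)))
    # flask: steel points
    pix=(238,361) if n=="scene" else (298,297)
    c0=P[pix];print(c0)
    m=(np.linalg.norm(P[...,:2]-c0[:2],axis=-1)<150)&(P[...,2]>12)&(P[...,2]<75)
    nl,lab=cv2.connectedComponents(m.astype(np.uint8));m=lab==lab[pix]
    q=P[m];print("flask",len(q),q.min(0),q.max(0),cv2.minAreaRect(q[:,:2].astype(np.float32)))
    cv2.imwrite(f"pics/mask_{n}.png",np.where(m[...,None]|red[...,None]|blue[...,None],c[...,::-1],c[...,::-1]//4))
c=np.load("scene0.npz")["c"][...,::-1]
cv2.imwrite("pics/crop.png",cv2.resize(c[160:320,200:400],(800,600),interpolation=cv2.INTER_CUBIC))
E
```

```text
scene table z -1.7812802832694754
red 180 [ 613.75778418 -208.62458813   85.37287954] [641.05857436 -92.77299198 137.36942314]
75 133 [ 628.58418861 -159.51971227   93.34750512] [ 613.75778418 -208.62458813   85.37287954] [639.07079277 -93.05003974  96.98723241]
100 22 [ 627.21499648 -113.63520543  130.51371017] [ 620.3740235  -202.85511495  100.57097132] [638.51412928 -92.77299198 137.36942314]
ramp 1472
[ 478.57204583 -456.14562097    7.08744664] [  300.91646096 -1161.69088567    -4.99128088] [ 564.08771669 -114.93283924   24.9859938 ] ((432.3331298828125, -638.3181762695312), (263.1694641113281, 1046.6873779296875), 0.01902134343981743)
[503.52503365 199.20546907  63.3104944 ]
flask 984 [389.51440208 163.87051888  12.15712382] [580.1090741  233.01051661  73.70540167] ((485.2952880859375, 199.19801330566406), (191.3992156982422, 68.64393615722656), 2.233395576477051)
side table z 0.390514993746675
red 86 [ 612.46364013 -199.79519065   89.3041742 ] [633.22092079 -92.30532267 130.97764226]
75 79 [ 620.29582871 -153.76592347   92.8752364 ] [ 612.46364013 -199.79519065   89.3041742 ] [633.22092079 -92.30532267  96.86123588]
100 2 [ 620.08248927 -101.17297255  130.37286287] [ 619.63622886 -107.58725432  129.76808347] [620.52874967 -94.75869077 130.97764226]
ramp 1537
[ 502.84801257 -529.02372057    6.82252533] [  300.33902582 -1165.18402413    -4.97195146] [ 738.52568341 -113.65262327   24.92638656] ((543.7966918945312, -641.016357421875), (1051.256103515625, 438.0431213378906), 87.30740356445312)
[482.50078937 216.65852879  57.06168147]
flask 1892 [389.99959812 167.7506674   12.9388604 ] [576.09251559 236.31317723  68.51612702] ((482.6759033203125, 203.4223175048828), (185.66184997558594, 64.61099243164062), 3.515596628189087)
```

View pics/crop.png

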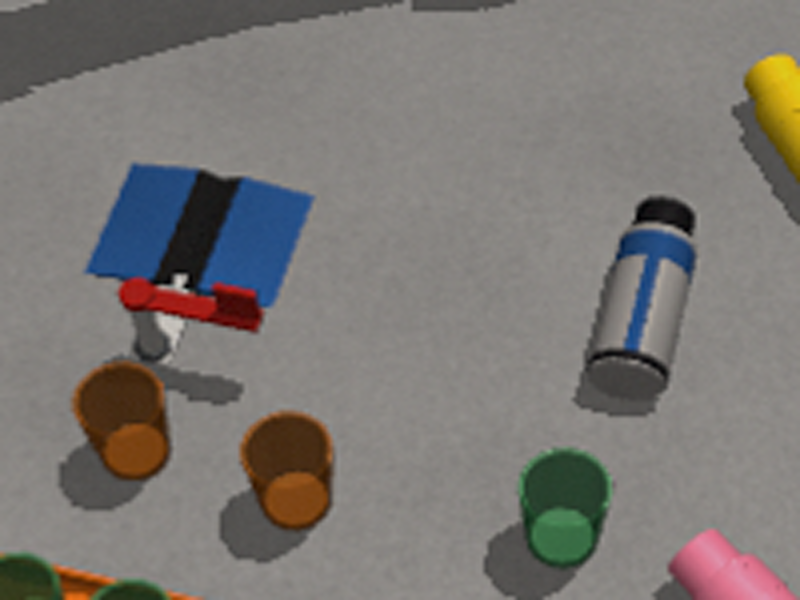

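View pics/mask_scene.png

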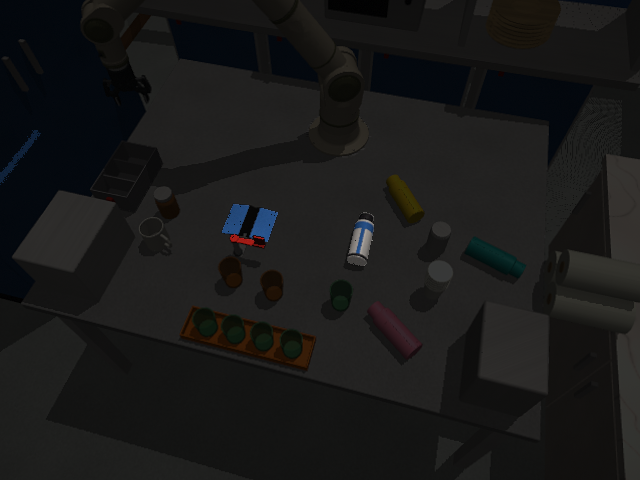

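```bash
python3 - <<'E'
from h import *
for n in ["scene","side"]:
    d=np.load(f"{n}0.npz");c,P=d["c"],d["P"]
    hsv=cv2.cvtColor(c,cv2.COLOR_RGB2HSV)
    zo=-0.0
    reg=(P[...,0]>380)&(P[...,0]<620)&(P[...,1]<-60)&(P[...,1]>-330)
    blue=(hsv[...,1]>120)&(hsv[...,0]>100)&(hsv[...,0]<125)&reg&(P[...,2]<40)
    dark=(hsv[...,2]<60)&reg&(P[...,2]>-15)&(P[...,2]<30)
    q=P[blue];print(n,"ramp",len(q),q.mean(0),q.min(0),q.max(0),cv2.minAreaRect(q[:,:2].astype(np.float32)))
    q=P[dark];print("dark",len(q),q.min(0),q.max(0),cv2.fitLine(q[:,:2].astype(np.float32),cv2.DIST_HUBER,0,.01,.01).ravel(),cv2.minAreaRect(q[:,:2].astype(np.float32)))
    for nm,pix in dict(red=((242,245) ),).items(): pass
    # flask fit: cylinder r33 via axis line, pts in steel part
    m=(P[...,0]>360)&(P[...,0]<600)&(P[...,1]>140)&(P[...,1]<260)&(P[...,2]>20)&(P[...,2]<80)
    q=P[m]
    from scipy.optimize import least_squares
    s=(q[:,0]>435)&(q[:,0]<545); w=q[s]
    def f(p):
        y=p[0]+p[1]*(w[:,0]-490); dy=(w[:,1]-y)*np.cos(np.arctan(p[1])); return np.hypot(dy,w[:,2]-p[2])-33
    r=least_squares(f,[200,0,33],loss="soft_l1");print("flask y@490,slope,z",r.x,np.sqrt(np.mean(r.fun**2)), q[:,0].min(),q[:,0].max())
    # all objects above surface
    m=(P[...,2]>25)&(P[...,2]<180)&(P[...,0]>300)&(P[...,0]<1100)&(P[...,1]>-450)&(P[...,1]<500)
    k,lab,st,ce=cv2.connectedComponentsWithStats(m.astype(np.uint8))
    for j in range(1,k):
        if st[j,4]>30:
            q=P[lab==j];print(ce[j].round(),np.percentile(q,2,0).round(),np.percentile(q,98,0).round())
E
```

```text
scene ramp 1082 [ 496.18622434 -197.97975785    6.05490692] [ 428.40961793 -286.69467848   -9.47775227] [ 563.78897338 -114.93283924   22.04374265] ((496.19976806640625, -200.92845153808594), (134.3218231201172, 171.1410369873047), 0.495096355676651)
dark 321 [ 430.75242974 -222.35071083   -7.39343207] [ 562.34164266 -164.23857541   17.97691055] [ 9.9945384e-01  3.3046380e-02  4.9334567e+02 -2.0369974e+02] ((496.3003234863281, -195.34027099609375), (132.30108642578125, 54.03556823730469), 3.5853993892669678)
flask y@490,slope,z [1.97983696e+02 3.57108582e-02 3.29661783e+01] 2.697920492442127 389.5144020770114 580.1090740997848
[410. 208.] [303. 288.  28.] [368. 379.  71.]
[361. 239.] [397. 168.  31.] [578. 230.  70.]
[438. 236.] [413. 412.  27.] [471. 472. 120.]
[163. 236.] [ 631. -448.   28.] [ 678. -409.   92.]
[247. 241.] [ 615. -205.   36.] [639. -92. 135.]
[231. 270.] [ 695. -205.   26.] [ 762. -139.   98.]
[437. 277.] [574. 422.  33.] [643. 490. 145.]
[272. 283.] [707. -63.  27.] [774.   1.  99.]
[341. 293.] [687. 152.  27.] [754. 215.  99.]
[394. 329.] [721. 282.  31.] [850. 4
[... 608 characters left out ...]
.53604888916016, 36.3533935546875), 0.2196463644504547)
flask y@490,slope,z [1.99751385e+02 1.84987269e-02 3.22728976e+01] 1.536523205264354 389.9995981193748 576.0925155882667
[356. 156.] [ 619. -450.   26.] [ 677. -406.   87.]
[229. 194.] [ 853. -222.   26.] [939. 138.  86.]
[297. 186.] [ 694. -204.   28.] [ 761. -137.   95.]
[322. 193.] [ 612. -202.   30.] [635. -89. 132.]
[269. 208.] [706. -63.  28.] [770.   3.  95.]
[229. 254.] [684. 152.  28.] [750. 218.  95.]
[300. 299.] [392. 180.  28.] [570. 234.  67.]
[167. 296.] [708. 297.  27.] [827. 444.  67.]
[188. 339.] [570. 429.  32.] [635. 495. 142.]
[256. 376.] [404. 420.  28.] [462. 478. 117.]
[326. 370.] [301. 307.  30.] [359. 385.  67.]
```

```bash
cat >> h.py <<'E'
def go(x,y,z,yaw=None):
    s=ctrl.read_state(); M=R.from_quat(s["eef_rot"])
    d=M.inv().apply(np.array([x,y,z])-s["position"])/1000
    p=""
    if yaw is not None:
        T=R.from_matrix(np.array([[np.cos(yaw),np.sin(yaw),0],[np.sin(yaw),-np.cos(yaw),0],[0,0,-1.]]))
        p=(M.inv()*T).as_rotvec().round(4)
    t=M.as_matrix()[:,0]
    print("t",round(s["time_s"],2),"pos",s["position"].round(1),"yaw",round(float(np.arctan2(t[1],t[0])),4),"F",s["ft_force"].round(1),"gap",round(s["finger_gap"],2),"| rot",p,"shift",d.round(4))
E
python3 -c "
from h import *
go(560,-250,230,1.57)"
```

```text
t 0.25 pos [ 270.7 -672.3  230.9] yaw 0.3828 F [-0.5  0.1 -0.1] gap 1.0 | rot [-7.0000e-04 -4.0000e-04 -1.1872e+00] shift [ 0.4261 -0.2837  0.001 ]
```

Emit:
{"api": "arm_command", "payload": {
  "series": "0 0 -0.12 0.0426 -0.0284 0 0; 0 0 -0.24 0.0852 -0.0568 0 0; 0 0 -0.36 0.128 -0.0852 0 0; 0 0 -0.48 0.17 -0.113 0 0; 0 0 -0.6 0.213 -0.142 0 0; 0 0 -0.72 0.256 -0.17 0 0; 0 0 -0.84 0.298 -0.199 0 0; 0 0 -0.96 0.341 -0.227 0 0; 0 0 -1.08 0.383 -0.255 0 0; 0 0 -1.187 0.426 -0.284 0 0"
}}

```text
time_s: 1.08
position: [506.9, -327.1, 231.5]
eef_rot: [0.705, 0.709, -0.0, 0.0]
ft_force: [1.3, -1.2, -0.6]
finger_gap: 0.998
```

```bash
python3 -c "
from h import *
go(490,290,260,1.57)"
```

```text
t 1.08 pos [ 506.9 -327.1  231.5] yaw 1.5756 F [ 1.3 -1.2 -0.6] gap 1.0 | rot [0.0003 0.0004 0.0056] shift [ 0.6171 -0.0139 -0.0288]
```

Emit:
{"api": "arm_command", "payload": {
  "series": "0 0 0 0.06 0 -0.003 0; 0 0 0 0.12 0 -0.006 0; 0 0 0 0.18 -0.003 -0.009 0; 0 0 0 0.24 -0.005 -0.012 0; 0 0 0 0.30 -0.007 -0.015 0; 0 0 0 0.36 -0.009 -0.018 0; 0 0 0 0.42 -0.011 -0.021 0; 0 0 0 0.48 -0.013 -0.024 0; 0 0 0 0.54 -0.014 -0.027 0; 0 0 0 0.60 -0.014 -0.028 0"
}}

```text
time_s: 1.92
position: [496.0, 89.1, 252.1]
eef_rot: [0.708, 0.707, 0.0, 0.0]
ft_force: [1.4, 0.1, -0.2]
finger_gap: 1.005
```

```bash
python3 -c "
from h import *
go(490,300,260,1.57)"
```

```text
t 1.92 pos [496.   89.1 252.1] yaw 1.5695 F [ 1.4  0.1 -0.2] gap 1.0 | rot [ 0.0005  0.0002 -0.0005] shift [ 0.2108 -0.0062 -0.008 ]
```

Emit:
{"api": "arm_command", "payload": {
  "series": "0 0 0 0.04 0 0 0; 0 0 0 0.08 0 0 0; 0 0 0 0.12 0 -0.003 0; 0 0 0 0.16 0 -0.006 0; 0 0 0 0.195 0 -0.01 0; 0 0 0 0.195 0 -0.01 0; 0 0 0 0.195 0 -0.01 0; 0 0 0 0.195 0 -0.01 0"
}}

```text
time_s: 2.58
position: [496.4, 281.7, 261.4]
eef_rot: [0.707, 0.707, -0.001, 0.0]
ft_force: [1.1, -0.3, 0.5]
finger_gap: 1.0
```

```bash
cat >> h.py <<'E'
from scipy.optimize import least_squares
def flask(n="wrist",y0=200,name=None,rng=80):
    c,P,i,K=cloud(n)
    if name: cv2.imwrite(f"pics/{name}.png",c[...,::-1])
    m=(P[...,0]>360)&(P[...,0]<600)&(abs(P[...,1]-y0)<rng)&(P[...,2]>20)&(P[...,2]<90)
    q=P[m]; w=q[(q[:,0]>440)&(q[:,0]<550)]
    def f(p):
        y=p[0]+p[1]*(w[:,0]-495); return np.hypot((w[:,1]-y)*np.cos(p[1]),w[:,2]-p[2])-33
    r=least_squares(f,[np.median(w[:,1]),0,33],loss="soft_l1")
    print(n,"flask y@495 %.1f slope %.4f z %.1f"%tuple(r.x),"rms %.2f"%np.sqrt(np.mean(r.fun**2)),"n",len(w),"x ext",np.percentile(q[:,0],[.3,1,99,99.7]).round(1))
    return c,P,q,r.x
E
python3 -c "
from h import *
go(490,300,20,1.57)
flask(name='w1')"
```

```text
t 2.58 pos [496.4 281.7 261.4] yaw 1.5701 F [ 1.1 -0.3  0.5] gap 1.0 | rot [-0.0005  0.0009  0.0001] shift [ 0.0185 -0.0063  0.2413]
wrist flask y@495 199.5 slope 0.0256 z 33.2 rms 0.70 n 8421 x ext [392.3 394.1 572.7 574.3]
```

View pics/w1.png

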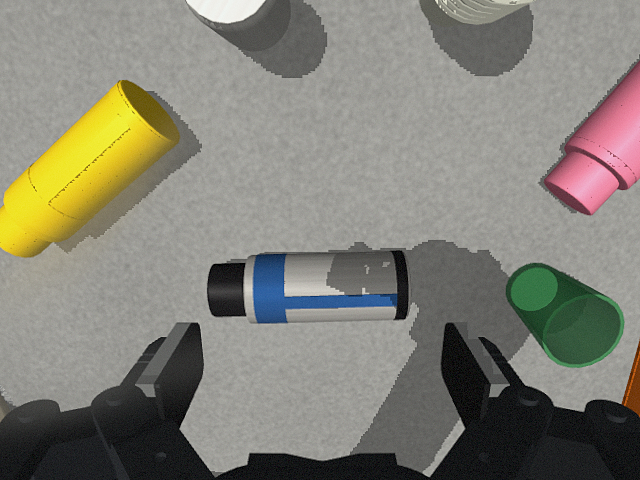

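```bash
python3 -c "
from h import *
go(500,278,12,1.545)"
```

```text
t 2.63 pos [496.6 281.  261.4] yaw 1.5688 F [ 0.4 -0.3  0.6] gap 1.0 | rot [-0.0004  0.0012  0.0238] shift [-0.0027  0.0035  0.2494]
```

Emit:
{"api": "arm_command", "payload": {
  "series": "0 0 0.02 0 0.0035 0.03 0; 0 0 0.024 0 0.0035 0.06 0; 0 0 0.024 -0.002 0.0035 0.09 0; 0 0 0.024 -0.002 0.0035 0.12 0; 0 0 0.024 -0.002 0.0035 0.15 0; 0 0 0.024 -0.002 0.0035 0.18 0; 0 0 0.024 -0.002 0.0035 0.21 0; 0 0 0.024 -0.002 0.0035 0.235 0; 0 0 0.024 -0.002 0.0035 0.248 0; 0 0 0.024 -0.002 0.0035 0.248 0"
}}

```text
time_s: 3.47
position: [499.1, 277.8, 11.0]
eef_rot: [0.717, 0.698, -0.002, -0.0]
ft_force: [-0.3, -1.2, 0.4]
finger_gap: 1.003
```

```bash
python3 -c "
from h import *
go(500,240,12,1.545)"
```

```text
t 3.47 pos [499.1 277.8  11. ] yaw 1.544 F [-0.3 -1.2  0.4] gap 1.0 | rot [-0.0036  0.0033 -0.001 ] shift [-0.0377  0.0019 -0.0009]
```

Emit:
{"api": "arm_command", "payload": {
  "series": "0 0 0 -0.008 0 0 0; 0 0 0 -0.016 0 0 0; 0 0 0 -0.024 0 0 0; 0 0 0 -0.028 0 0 0; 0 0 0 -0.031 0 0 0; 0 0 0 -0.034 0 0 0; 0 0 0 -0.037 0 0 0; 0 0 0 -0.04 0 0 0; 0 0 0 -0.043 0 0 0; 0 0 0 -0.046 0 0 0"
}}

```text
time_s: 4.3
position: [498.8, 234.2, 13.7]
eef_rot: [0.716, 0.698, -0.0, -0.0]
ft_force: [-0.1, 0.3, 0.3]
finger_gap: 1.003
```

```bash
python3 -c "
from h import *
go(500,240,12,1.545)
flask('scene');flask('side');flask(name='w2')"
```

```text
t 4.3 pos [498.8 234.2  13.7] yaw 1.5461 F [-0.1  0.3  0.3] gap 1.0 | rot [-0.0001  0.      0.0011] shift [0.0058 0.001  0.0017]
scene flask y@495 187.7 slope 0.0278 z 33.1 rms 4.53 n 437 x ext [397.2 401.2 579.5 580.4]
side flask y@495 213.1 slope -0.0333 z 66.1 rms 8.29 n 504 x ext [391.1 391.3 567.1 571.1]
wrist flask y@495 248.4 slope 0.0358 z 47.1 rms 10.22 n 40849 x ext [426.  429.6 568.6 571.9]
```

View pics/w2.png

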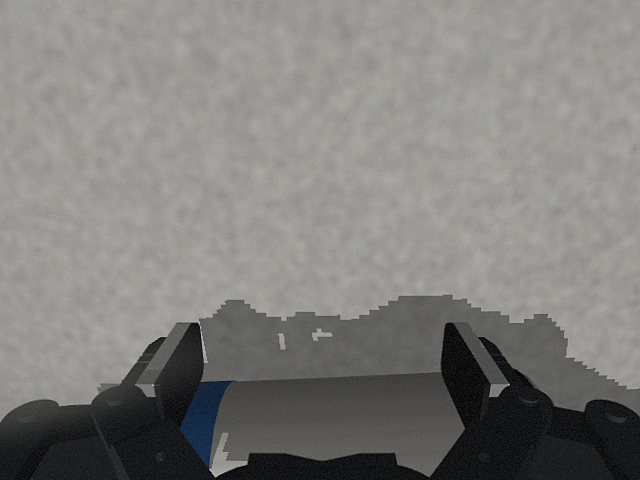

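```bash
cat >> h.py <<'E'
def near(name=None):
    c,P,i,K=cloud("wrist"); s=ctrl.read_state(); t=s["position"]
    if name: cv2.imwrite(f"pics/{name}.png",c[...,::-1])
    m=np.zeros((480,640),bool); m[340:450,215:435]=1
    m&=(P[...,2]>18)&(P[...,2]<85)&(P[...,1]<t[1]+5)
    w=P[m]
    def f(p):
        y=p[0]+p[1]*(w[:,0]-495); return np.hypot((w[:,1]-y)*np.cos(p[1]),w[:,2]-p[2])-33
    r=least_squares(f,[t[1]-44,0,33],loss="soft_l1")
    print("tcp",t.round(1),"flask y@495 %.1f slope %.4f z %.1f"%tuple(r.x),"rms %.2f n %d"%(np.sqrt(np.mean(r.fun**2)),len(w)))
    # blue band edge
    hsv=cv2.cvtColor(c,cv2.COLOR_RGB2HSV)
    b=m&(hsv[...,1]>130)&(hsv[...,0]>100)&(hsv[...,0]<125); q=P[b]
    if len(q): print("band x",np.percentile(q[:,0],[1,50,99]).round(1),len(q))
E
python3 -c "
from h import *
near()
go(498,100,12,1.545)"
```

```text
tcp [498.9 234.3  13.6] flask y@495 183.7 slope 0.0259 z 33.1 rms 0.53 n 14865
band x [457.2 461.3 462.7] 273
t 4.5 pos [498.9 234.3  13.6] yaw 1.5457 F [ 0.9 -0.  -0.5] gap 1.0 | rot [-0.0001  0.      0.0007] shift [-0.1343  0.0024  0.0016]
```

Emit:
{"api": "arm_command", "payload": {
  "series": "0 0 0.01 -0.006 0 0 0; 0 0 0.02 -0.011 0 0 0; 0 0 0.02 -0.016 0 0 0; 0 0 0.02 -0.02 0 0 0; 0 0 0.02 -0.024 0 0 0; 0 0 0.02 -0.028 0 0 0; 0 0 0.02 -0.032 0 0 0; 0 0 0.02 -0.036 0 0 0; 0 0 0.02 -0.04 0 0 0; 0 0 0.02 -0.044 0 0 0"
}}

```text
time_s: 5.33
position: [497.8, 189.9, 13.7]
eef_rot: [0.723, 0.691, -0.0, -0.0]
ft_force: [-0.3, 0.8, -0.5]
finger_gap: 1.0
```

```bash
python3 -c "
from h import *
near()
go(498,100,12,1.545)"
```

```text
tcp [497.8 189.   13.7] flask y@495 144.2 slope 0.0103 z 33.1 rms 0.56 n 17055
band x [456.7 461.9 463.6] 522
t 5.38 pos [497.8 189.   13.7] yaw 1.5252 F [-1.  -0.5  0.1] gap 1.0 | rot [-0.0001  0.0007 -0.0198] shift [-0.0889  0.0042  0.0017]
```

Emit:
{"api": "arm_command", "payload": {
  "series": "0 0 0 -0.005 0 0 0; 0 0 0 -0.01 0 0 0; 0 0 0 -0.015 0 0 0; 0 0 0 -0.02 0 0 0; 0 0 0 -0.025 0 0 0; 0 0 0 -0.03 0 0 0; 0 0 0 -0.035 0 0 0; 0 0 0 -0.04 0 0 0; 0 0 0 -0.045 0 0 0; 0 0 0 -0.05 0 0 0"
}}

```text
time_s: 6.22
position: [495.6, 139.9, 13.7]
eef_rot: [0.723, 0.691, -0.0, -0.0]
ft_force: [0.3, -0.2, -0.2]
finger_gap: 0.998
```

```bash
python3 -c "
from h import *
near()
go(498,100,12,1.545)"
```

```text
tcp [495.4 138.6  13.6] flask y@495 94.5 slope 0.0022 z 33.1 rms 0.57 n 17188
band x [455.3 461.5 463.9] 1087
t 6.27 pos [495.4 138.6  13.6] yaw 1.5248 F [ 0.4 -0.7 -0.3] gap 1.0 | rot [-0.0004  0.0011 -0.0202] shift [-0.0384  0.0044  0.0017]
```

Emit:
{"api": "arm_command", "payload": {
  "series": "0 0 0.01 -0.005 0 0 0; 0 0 0.02 -0.01 0 0 0; 0 0 0.03 -0.015 0 0 0; 0 0 0.03 -0.02 0 0 0; 0 0 0.03 -0.025 0 0 0; 0 0 0.03 -0.03 0 0 0; 0 0 0.03 -0.035 0 0 0; 0 0 0.03 -0.04 0 0 0; 0 0 0.03 -0.045 0 0 0; 0 0 0.03 -0.05 0 0 0"
}}

```text
time_s: 7.1
position: [493.3, 89.9, 13.7]
eef_rot: [0.733, 0.68, -0.0, -0.0]
ft_force: [0.2, 0.5, -0.4]
finger_gap: 1.0
```

```bash
python3 -c "
from h import *
near('w3')
go(498,100,12,1.545)"
```

```text
tcp [493.1  88.7  13.7] flask y@495 43.5 slope 0.0003 z 32.6 rms 0.61 n 16519
band x [454.  484.9 530.8] 6132
t 7.15 pos [493.1  88.7  13.7] yaw 1.4947 F [-0.5 -1.2  0.6] gap 0.99 | rot [-0.0004  0.001  -0.0503] shift [0.0117 0.004  0.0016]
```

View pics/w3.png

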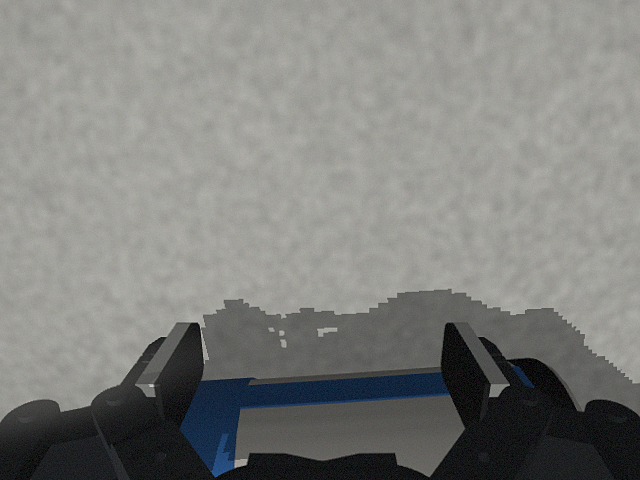

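Emit:
{"api": "arm_command", "payload": {
  "series": "0 0 0 0.015 0 0 0; 0 0 0 0.025 0 0 0; 0 0 0 0.025 0 -0.03 0; 0 0 0 0.025 0 -0.065 0; 0 0 -0.03 0.025 0 -0.1 0; 0 0 -0.05 0.02 0 -0.14 0; 0 0 -0.07 -0.01 0 -0.18 0; 0 0 -0.076 -0.05 0 -0.22 0; 0 0 -0.076 -0.09 0 -0.246 0; 0 0 -0.076 -0.1 0 -0.246 0"
}}

```text
time_s: 7.98
position: [486.2, -9.6, 262.3]
eef_rot: [0.706, 0.708, 0.001, 0.001]
ft_force: [1.7, -0.9, -0.4]
finger_gap: 0.998
```

Emit:
{"api": "arm_command", "payload": {
  "series": "0 0 0 0 0 0 0; 0 0 0 0 0 0 0"
}}

```text
time_s: 8.15
position: [486.1, -11.0, 260.7]
eef_rot: [0.708, 0.706, 0.0, 0.001]
ft_force: [0.4, 0.2, -1.2]
finger_gap: 1.001
```

```bash
python3 -c "
from h import *
go(500,90,12,1.545)
c,P,q,r=flask(y0=30,name='w4',rng=70)
np.savez('w4.npz',c=c,P=P)
hsv=cv2.cvtColor(c,cv2.COLOR_RGB2HSV)
reg=(P[...,0]>380)&(P[...,0]<620)&(P[...,1]<-60)&(P[...,1]>-330)&(P[...,2]<40)
b=reg&(hsv[...,1]>120)&(hsv[...,0]>100)&(hsv[...,0]<125)
q=P[b];print(len(q),q.min(0),q.max(0),cv2.minAreaRect(q[:,:2].astype(np.float32)))
"
```

```text
t 8.15 pos [486.1 -11.  260.7] yaw 1.5678 F [ 0.4  0.2 -1.2] gap 1.0 | rot [0.0022 0.0008 0.0228] shift [0.1013 0.013  0.2486]
wrist flask y@495 22.1 slope 0.0033 z 33.1 rms 0.68 n 10365 x ext [393.7 395.5 574.4 575.9]
11742 [ 427.88558194 -285.86166188   -1.68689639] [ 560.75826854 -111.78740549   13.46444762] ((493.6697692871094, -198.68968200683594), (131.18621826171875, 171.86883544921875), 1.292830228805542)
```

View pics/w4.png

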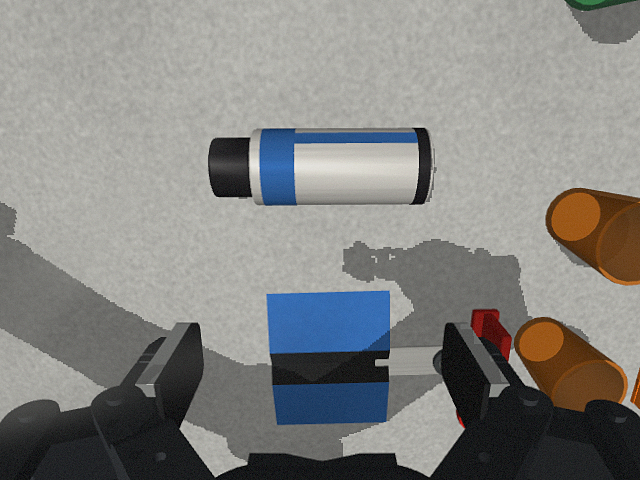

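```bash
python3 -c "
from h import *
go(624,22.3,18,1.5708)
"
```

```text
t 8.2 pos [485.8  -9.4 259.9] yaw 1.5704 F [ 0.5 -0.2 -0.2] gap 1.0 | rot [ 0.0008  0.     -0.0004] shift [0.0318 0.1379 0.242 ]
```

Emit:
{"api": "arm_command", "payload": {
  "series": "0 0 0 0.008 0.035 0.01 1; 0 0 0 0.016 0.07 0.03 1; 0 0 0 0.024 0.105 0.06 1; 0 0 0 0.031 0.138 0.09 1; 0 0 0 0.032 0.138 0.125 1; 0 0 0 0.032 0.138 0.16 1; 0 0 0 0.032 0.138 0.195 1; 0 0 0 0.032 0.138 0.225 1; 0 0 0 0.032 0.138 0.242 1; 0 0 0 0.032 0.138 0.242 1"
}}

```text
time_s: 9.03
position: [620.7, 25.6, 12.6]
eef_rot: [0.705, 0.709, -0.003, -0.003]
ft_force: [0.3, -0.2, 0.2]
finger_gap: 0.002
```

```bash
python3 -c "
from h import *
go(592,22.3,18,1.5708)
c,P,i,K=cloud('wrist');cv2.imwrite('pics/w5.png',c[...,::-1])
"
```

```text
t 9.03 pos [620.7  25.6  12.6] yaw 1.5758 F [ 0.3 -0.2  0.2] gap 0.0 | rot [-0.0079 -0.0004  0.005 ] shift [-0.0032 -0.0287 -0.0052]
```

View pics/w5.png

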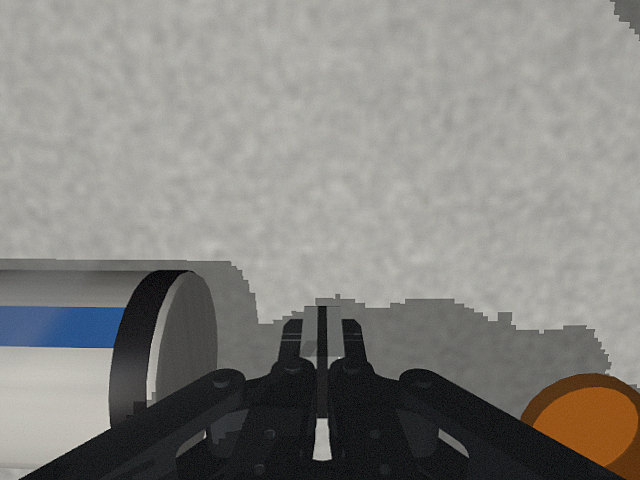

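Emit:
{"api": "arm_command", "payload": {
  "series": "0 0 0 -0.002 -0.005 -0.01 1; 0 0 0 -0.002 -0.01 -0.014 1; 0 0 0 -0.002 -0.015 -0.014 1; 0 0 0 -0.002 -0.018 -0.014 1; 0 0 0 -0.002 -0.021 -0.014 1; 0 0 0 -0.002 -0.024 -0.014 1; 0 0 0 -0.002 -0.026 -0.014 1; 0 0 0 -0.002 -0.028 -0.014 1; 0 0 0 -0.002 -0.03 -0.014 1; 0 0 0 -0.002 -0.032 -0.014 1"
}}

```text
time_s: 9.92
position: [591.7, 20.8, 31.6]
eef_rot: [0.707, 0.707, -0.0, -0.0]
ft_force: [0.6, -1.0, 0.5]
finger_gap: -0.003
```

```bash
python3 -c "
from h import *
go(592,22.3,18,1.5708)
c,P,i,K=cloud('wrist');cv2.imwrite('pics/w6.png',c[...,::-1])
"
```

```text
t 9.92 pos [591.7  20.8  31.6] yaw 1.5718 F [ 0.6 -1.   0.5] gap -0.0 | rot [-0.0001 -0.      0.001 ] shift [0.0015 0.0003 0.0136]
```

View pics/w6.png

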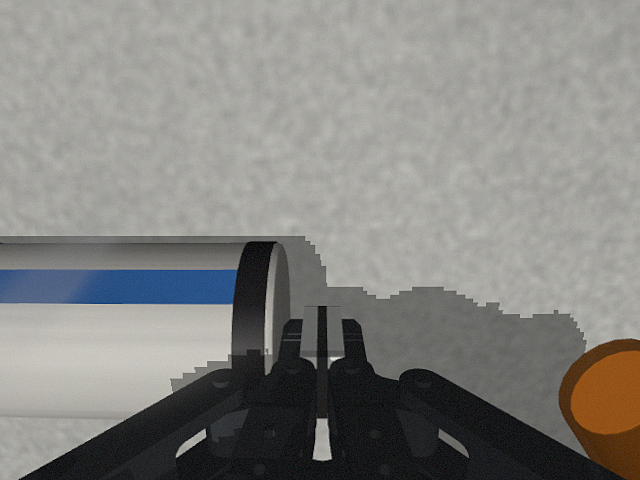

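Emit:
{"api": "arm_command", "payload": {
  "series": "0 0 0 0 -0.001 0.004 1; 0 0 0 0 -0.002 0.004 1; 0 0 0 0 -0.004 0.004 1; 0 0 0 0 -0.006 0.004 1; 0 0 0 0 -0.008 0.004 1; 0 0 0 0 -0.010 0.004 1; 0 0 0 0 -0.011 0.004 1; 0 0 0 0 -0.012 0.004 1; 0 0 0 0 -0.012 0.004 1"
}}

```text
time_s: 10.72
position: [579.9, 20.9, 27.8]
eef_rot: [0.707, 0.707, 0.0, 0.0]
ft_force: [3.0, -1.0, 5.5]
finger_gap: 0.002
```

```bash
python3 -c "
from h import *
go(592,22.3,18,1.5708)
c,P,i,K=cloud('wrist');cv2.imwrite('pics/w7.png',c[...,::-1])
w=P[240:340,20:230];hs=cv2.cvtColor(c,cv2.COLOR_RGB2HSV)
print(np.nanmax(P[235:300,150:290,0][P[235:300,150:290,2]>20]))
"
```

```text
t 10.72 pos [579.9  20.9  27.8] yaw 1.5719 F [ 3.  -1.   5.5] gap 0.0 | rot [ 0.0004 -0.0001  0.0011] shift [0.0014 0.0121 0.0098]
565.8323511282459
```

View pics/w7.png

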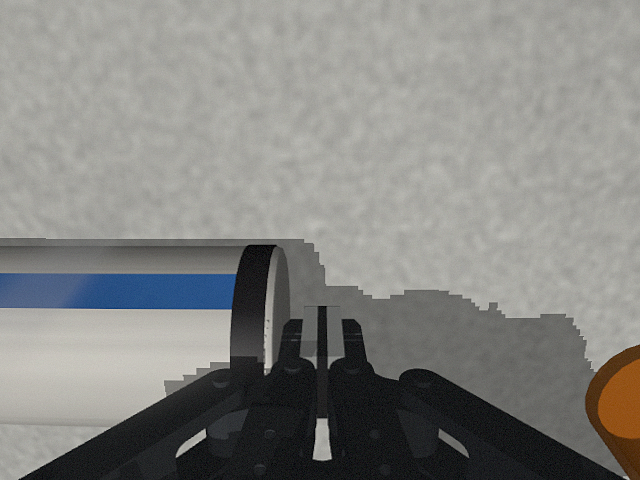

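Emit:
{"api": "arm_command", "payload": {
  "series": "0 0 0 0 0.005 0 1; 0 0 0 0 0.02 0 1; 0 0 0 0 0.035 -0.01 1; 0 0 0 0.01 0.035 -0.05 1; 0 0 0 0.03 0.02 -0.09 0; 0 0 0 0.05 -0.01 -0.13 0; 0 0 0 0.065 -0.03 -0.16 0; 0 0 0 0.075 -0.06 -0.19 0; 0 0 0 0.08 -0.08 -0.22 0; 0 0 0 0.08 -0.088 -0.23 0"
}}

```text
time_s: 11.6
position: [488.4, 102.2, 259.7]
eef_rot: [0.706, 0.709, -0.001, -0.0]
ft_force: [0.2, -0.2, -0.4]
finger_gap: 0.844
```

Emit:
{"api": "arm_command", "payload": {
  "series": "0 0 0 0 0 0 0; 0 0 0 0 0 0 0"
}}

```text
time_s: 11.77
position: [491.0, 100.3, 258.1]
eef_rot: [0.707, 0.708, -0.0, 0.001]
ft_force: [0.3, -1.0, -0.2]
finger_gap: 0.997
```

```bash
python3 -c "
from h import *
c,P,q,r=flask(y0=30,name='w8',rng=70)
go(491,r[0]+75,12,1.5708)
"
```

```text
wrist flask y@495 21.9 slope -0.0014 z 33.1 rms 0.68 n 8517 x ext [382.1 383.9 562.7 564.1]
t 11.82 pos [491.4  99.9 257.1] yaw 1.5713 F [-0.1 -0.4 -0.3] gap 1.0 | rot [-0.0009  0.0009  0.0005] shift [-2.800e-03 -2.000e-04  2.451e-01]
```

View pics/w8.png

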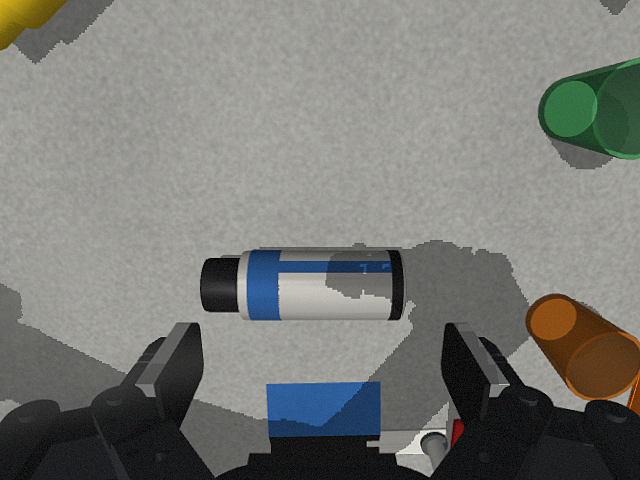

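Emit:
{"api": "arm_command", "payload": {
  "series": "0 0 0 -0.003 0 0.03 0; 0 0 -0.01 -0.003 0 0.06 0; 0 0 -0.01 -0.003 0 0.09 0; 0 0 -0.01 -0.003 0 0.12 0; 0 0 -0.01 -0.003 0 0.15 0; 0 0 -0.01 -0.003 0 0.18 0; 0 0 -0.01 -0.003 0 0.21 0; 0 0 -0.01 -0.003 0 0.235 0; 0 0 -0.01 -0.003 0 0.244 0; 0 0 -0.01 -0.003 0 0.244 0"
}}

```text
time_s: 12.65
position: [489.9, 97.2, 10.4]
eef_rot: [0.703, 0.711, -0.003, -0.001]
ft_force: [-0.5, -0.7, -0.2]
finger_gap: 1.0
```

Emit:
{"api": "arm_command", "payload": {
  "series": "0 0 0 -0.01 0 0 0; 0 0 0 -0.02 0 0 0; 0 0 0 -0.028 0 0 0; 0 0 0 -0.033 0 0 0; 0 0 0 -0.038 0 0 0; 0 0 0 -0.043 0 0 0; 0 0 0 -0.048 0 0 0; 0 0 0 -0.053 0 0 0; 0 0 0 -0.058 0 0 0; 0 0 0 -0.063 0 0 0"
}}

```text
time_s: 13.48
position: [492.4, 34.3, 13.7]
eef_rot: [0.703, 0.711, -0.0, -0.0]
ft_force: [0.5, -0.2, 0.7]
finger_gap: 0.997
```

```bash
python3 -c "
from h import *
near()
go(491,0,12,1.59)"
```

```text
tcp [492.3  33.1  13.6] flask y@495 -8.8 slope 0.0069 z 33.0 rms 0.56 n 18177
band x [451.4 452.9 453. ] 6
t 13.53 pos [492.3  33.1  13.6] yaw 1.5808 F [ 1.1 -1.6  1.1] gap 1.0 | rot [-0.0004  0.001  -0.0092] shift [-0.0331 -0.0016  0.0017]
```

Emit:
{"api": "arm_command", "payload": {
  "series": "0 0 0 -0.005 0 0 0; 0 0 0 -0.01 0 0 0; 0 0 -0.005 -0.015 0 0 0; 0 0 -0.01 -0.02 0 0 0; 0 0 -0.01 -0.025 0 0 0; 0 0 -0.01 -0.03 0 0 0; 0 0 -0.01 -0.035 0 0 0; 0 0 -0.01 -0.04 0 0 0; 0 0 -0.01 -0.045 0 0 0; 0 0 -0.01 -0.05 0 0 0"
}}

```text
time_s: 14.37
position: [493.0, -15.8, 13.7]
eef_rot: [0.7, 0.714, -0.0, 0.0]
ft_force: [-0.4, -0.0, 0.4]
finger_gap: 0.999
```

Emit:
{"api": "arm_command", "payload": {
  "series": "0 0 0 -0.005 0 0 0; 0 0 0 -0.01 0 0 0; 0 0 0 -0.015 0 0 0; 0 0 0 -0.02 0 0 0; 0 0 0 -0.025 0 0 0; 0 0 0 -0.03 0 0 0; 0 0 0 -0.035 0 0 0; 0 0 0 -0.039 0 0 0; 0 0 0 -0.042 0 0 0; 0 0 0 -0.045 0 0 0"
}}

```text
time_s: 15.2
position: [493.9, -60.6, 13.7]
eef_rot: [0.7, 0.714, -0.0, -0.0]
ft_force: [0.1, -0.1, -0.4]
finger_gap: 1.004
```

```bash
python3 -c "
from h import *
near('w9')
go(491,0,12,1.59)"
```

```text
tcp [493.8 -61.2  13.7] flask y@495 -106.8 slope 0.0097 z 33.1 rms 0.55 n 16705
band x [453.  453.8 453.9] 5
t 15.25 pos [493.8 -61.2  13.7] yaw 1.5911 F [ 0.2 -1.6 -0.6] gap 1.0 | rot [-0.0002  0.0005  0.0011] shift [ 0.0613 -0.0016  0.0016]
```

View pics/w9.png

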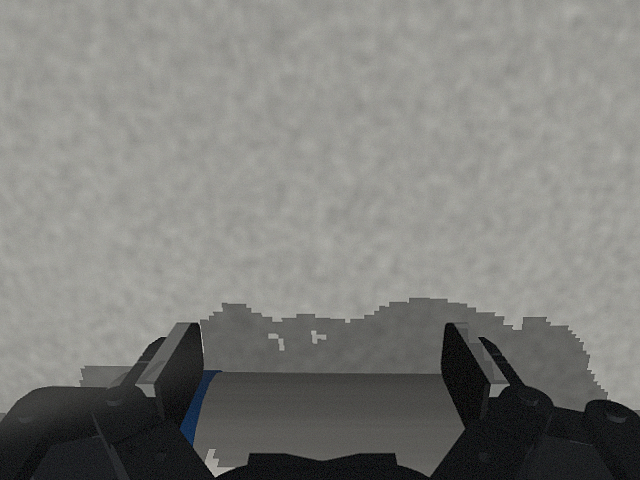

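Emit:
{"api": "arm_command", "payload": {
  "series": "0 0 0 -0.004 0 0 0; 0 0 0 -0.008 0 0 0; 0 0 0 -0.012 0 0 0; 0 0 0 -0.016 0 0 0; 0 0 0 -0.02 0 0 0; 0 0 0 -0.024 0 0 0; 0 0 0 -0.028 0 0 0; 0 0 0 -0.032 0 0 0; 0 0 0 -0.036 0 0 0; 0 0 0 -0.04 0 0 0"
}}

```text
time_s: 16.08
position: [494.8, -100.6, 13.7]
eef_rot: [0.7, 0.715, -0.0, -0.0]
ft_force: [-0.3, 3.0, 1.7]
finger_gap: 0.999
```

```bash
python3 -c "
from h import *
near('w10')
go(491,-140,12,1.59)"
```

```text
tcp [ 494.6 -101.8   13.6] flask y@495 -143.5 slope 0.0206 z 38.9 rms 0.55 n 16870
band x [456.2 496.3 536.2] 652
t 16.13 pos [ 494.6 -101.8   13.6] yaw 1.5907 F [-0.1 -1.7  0.7] gap 1.0 | rot [-0.0004  0.0009  0.0007] shift [-0.0381 -0.0044  0.0017]
```

Emit:
{"api": "arm_command", "payload": {
  "series": "0 0 0 -0.003 0 0 0; 0 0 0 -0.007 0 0 0; 0 0 0 -0.011 0 0 0; 0 0 0 -0.015 0 0 0; 0 0 0 -0.019 0 0 0; 0 0 0 -0.023 0 0 0; 0 0 0 -0.027 0 0 0; 0 0 0 -0.03 0 0 0; 0 0 0 -0.033 0 0 0; 0 0 0 -0.036 0 0 0"
}}

```text
time_s: 16.97
position: [495.5, -136.9, 13.6]
eef_rot: [0.7, 0.714, -0.0, 0.0]
ft_force: [0.1, -0.6, -0.9]
finger_gap: 1.002
```

```bash
python3 -c "
from h import *
near('w11')
go(491,-140,12,1.59)"
```

```text
tcp [ 495.4 -137.7   13.6] flask y@495 -179.9 slope 0.0194 z 45.4 rms 0.55 n 14462
band x [464.6 496.8 528.7] 4697
t 17.02 pos [ 495.4 -137.7   13.6] yaw 1.5909 F [-0.5 -1.5 -0.8] gap 1.0 | rot [-0.0004  0.001   0.0009] shift [-0.0022 -0.0044  0.0016]
```

On the crest (z 45). A slow nudge of a few mm more.

Emit:
{"api": "arm_command", "payload": {
  "series": "0 0 0 -0.002 0 0 0; 0 0 0 -0.004 0 0 0; 0 0 0 -0.006 0 0 0; 0 0 0 -0.007 0 0 0; 0 0 0 -0.007 0 0 0; 0 0 0 -0.007 0 0 0"
}}

```text
time_s: 17.52
position: [495.7, -143.2, 13.7]
eef_rot: [0.7, 0.714, 0.0, -0.0]
ft_force: [-0.1, -0.4, -0.1]
finger_gap: 1.001
```

```bash
python3 -c "
from h import *
near('w12')
go(491,-140,12,1.59)"
```

```text
tcp [ 495.7 -143.2   13.7] flask y@495 -198.7 slope 0.0226 z 38.7 rms 0.48 n 10686
band x [454.1 455.3 455.5] 13
t 17.57 pos [ 495.7 -143.2   13.7] yaw 1.5919 F [ 0.7 -0.6 -0.7] gap 1.0 | rot [-0.     -0.0001  0.0019] shift [ 0.0033 -0.0046  0.0017]
```

Emit:
{"api": "arm_command", "payload": {
  "series": "0 0 0 0.01 0 0 0; 0 0 0 0.03 0 0 0; 0 0 0 0.05 0 -0.02 0; 0 0 0 0.07 0 -0.05 0; 0 0 0 0.08 0 -0.08 0; 0 0 0 0.08 0 -0.12 0; 0 0 0 0.08 0 -0.16 0; 0 0 0 0.08 0 -0.2 0; 0 0 0 0.08 0 -0.23 0; 0 0 0 0.08 0 -0.25 0"
}}

```text
time_s: 18.4
position: [494.5, -62.0, 267.0]
eef_rot: [0.699, 0.715, 0.001, 0.001]
ft_force: [0.9, 0.1, -1.1]
finger_gap: 0.997
```

Emit:
{"api": "arm_command", "payload": {
  "series": "0 0 0 0 0 0 0; 0 0 0 0 0 0 0"
}}

```text
time_s: 18.57
position: [494.2, -62.8, 264.5]
eef_rot: [0.7, 0.715, 0.0, 0.001]
ft_force: [-0.3, -0.2, -0.4]
finger_gap: 1.0
```

```bash
python3 -c "
from h import *
go(491,-140,12,1.59)
c,P,q,r=flask(y0=-199,name='w13',rng=60)
hsv=cv2.cvtColor(c,cv2.COLOR_RGB2HSV)
red=(hsv[...,1]>180)&((hsv[...,0]<5)|(hsv[...,0]>175))&(hsv[...,2]>60)&(P[...,2]>75)&(P[...,2]<145)&(abs(P[...,0]-625)<40)
a=P[red&(P[...,2]<98)];t=P[red&(P[...,2]>100)]
print(len(a),a.min(0),a.max(0),cv2.fitLine(a[:,:2].astype(np.float32),cv2.DIST_HUBER,0,.01,.01).ravel());print(len(t),t.min(0),t.max(0),t.mean(0))
# cradle
reg=(P[...,0]>380)&(P[...,0]<620)&(P[...,1]<-60)&(P[...,1]>-330)&(P[...,2]<16)
b=reg&(hsv[...,1]>120)&(hsv[...,0]>100)&(hsv[...,0]<125)
q=P[b];print(len(q),q.min(0),q.max(0),cv2.minAreaRect(q[:,:2].astype(np.float32)))
"
```

```text
t 18.57 pos [494.2 -62.8 264.5] yaw 1.5919 F [-0.3 -0.2 -0.4] gap 1.0 | rot [0.0023 0.001  0.0019] shift [-0.0769 -0.0054  0.2526]
wrist flask y@495 -198.5 slope 0.0221 z 38.4 rms 0.75 n 7797 x ext [385.1 386.9 565.9 567.4]
1327 [ 612.10015549 -164.23587387   86.33085055] [634.36618753 -89.70208601  97.98845379] [ 1.7583269e-01 -9.8442006e-01  6.2001276e+02 -1.2368085e+02]
1149 [ 618.77654798 -124.62511004  100.04543355] [626.91391993 -89.67791262 134.70049882] [ 621.27046733 -105.01538959  122.27408739]
8914 [ 428.12007568 -284.83232217   -1.82901207] [ 561.35628247 -111.41177993   13.35391904] ((495.125244140625, -198.22549438476562), (131.25021362304688, 171.57618713378906), 1.229048490524292)
```

View pics/w13.png

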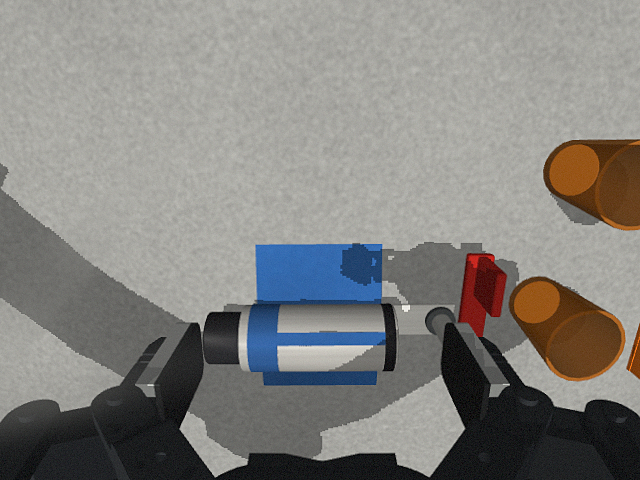

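```bash
python3 -c "
from h import *
go(662,-108,103,1.571)
A=np.array([624.9,-195.5])
for f in np.arange(0,1.66,.0825):
    r=np.array([-np.sin(f),np.cos(f)]);t=np.array([-np.cos(f),-np.sin(f)])
    h=14.5*abs(np.cos(f))+11*abs(np.sin(f))
    p=A+87*r-(4+h)*t
    print(round(f,3),p.round(1),'tx %.4f ty %.4f'%((p[1]+108)/1000,(p[0]-662)/1000))
"
```

```text
t 18.62 pos [493.6 -62.9 263.4] yaw 1.5921 F [-0.1 -0.5 -0. ] gap 1.0 | rot [0.0001 0.0005 0.0211] shift [-0.0486  0.1674  0.1605]
0.0 [ 643.4 -108.5] tx -0.0005 ty -0.0186
0.082 [ 637.  -107.2] tx 0.0008 ty -0.0250
0.165 [ 630.4 -106.4] tx 0.0016 ty -0.0316
0.248 [ 623.7 -106.1] tx 0.0019 ty -0.0383
0.33 [ 616.8 -106.3] tx 0.0017 ty -0.0452
0.413 [ 609.9 -107.1] tx 0.0009 ty -0.0521
0.495 [ 602.9 -108.5] tx -0.0005 ty -0.0591
0.578 [ 596.  -110.5] tx -0.0025 ty -0.0660
0.66 [ 589.1 -113.2] tx -0.0052 ty -0.0729
0.742 [ 582.4 -116.4] tx -0.0084 ty -0.0796
0.825 [ 575.9 -120.4] tx -0.0124 ty -0.0861
0.908 [ 569.6 -124.9] tx -0.0169 ty -0.0924
0.99 [ 563.8 -130.1] tx -0.0221 ty -0.0982
1.072 [ 558.3 -135.8] tx -0.0278 ty -0.1037
1.155 [ 553.4 -142.1] tx -0.0341 ty -0.1086
1.238 [ 548.9 -149. ] tx -0.0410 ty -0.1131
1.32 [ 545.2 -156.2] tx -0.0482 ty -0.1168
1.402 [ 542.  -163.9] tx -0.0559 ty -0.1200
1.485 [ 539.6 -171.9] tx -0.0639 ty -0.1224
1.568 [ 538.  -180.2] tx -0.0722 ty -0.1240
1.65 [ 536.9 -186.3] tx -0.0783 ty -0.1251
```

Emit:
{"api": "arm_command", "payload": {
  "series": "0 0 0.01 -0.01 0.035 0 1; 0 0 0.02 -0.02 0.07 0 1; 0 0 0.021 -0.03 0.1 0.01 1; 0 0 0.021 -0.04 0.13 0.03 1; 0 0 0.021 -0.048 0.16 0.05 1; 0 0 0.021 -0.049 0.167 0.085 1; 0 0 0.021 -0.049 0.167 0.12 1; 0 0 0.021 -0.049 0.167 0.15 1; 0 0 0.021 -0.049 0.167 0.16 1; 0 0 0.021 -0.049 0.167 0.16 1"
}}

```text
time_s: 19.45
position: [659.5, -107.8, 99.3]
eef_rot: [0.707, 0.708, -0.002, -0.003]
ft_force: [0.9, 0.2, 0.1]
finger_gap: 0.002
```

Emit:
{"api": "arm_command", "payload": {
  "series": "0 0 0 0 0 0 1; 0 0 0 0 0 0 1"
}}

```text
time_s: 19.62
position: [662.9, -108.3, 105.2]
eef_rot: [0.707, 0.707, 0.001, 0.001]
ft_force: [0.3, -0.5, 0.1]
finger_gap: 0.001
```

```bash
python3 -c "
from h import *
go(643,-108,103,1.571)
c,P,i,K=cloud('wrist');cv2.imwrite('pics/w14.png',c[...,::-1])"
```

```text
t 19.62 pos [ 662.9 -108.3  105.2] yaw 1.5711 F [ 0.3 -0.5  0.1] gap 0.0 | rot [0.0019 0.     0.0001] shift [ 0.0003 -0.0199  0.0021]
```

View pics/w14.png

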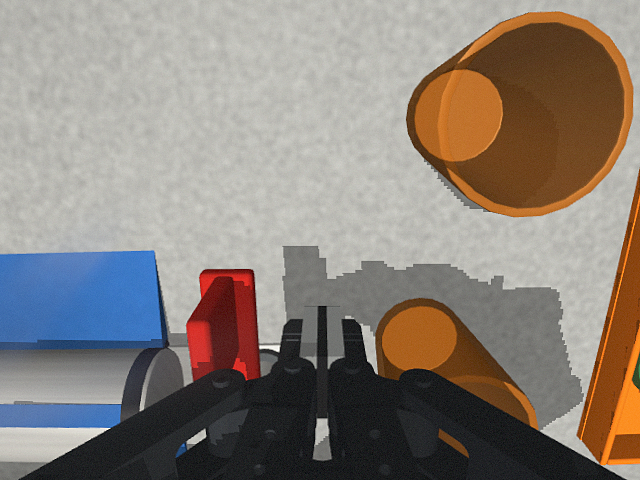

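Emit:
{"api": "arm_command", "payload": {
  "series": "0 0 0 0 -0.008 0.001 1; 0 0 0 0 -0.015 0.001 1; 0 0 0 0 -0.021 0.001 1; 0 0 0 0.001 -0.027 0.001 1; 0 0 0 0.002 -0.033 0.001 1; 0 0 0 0.002 -0.039 0.001 1; 0 0 0 0.002 -0.046 0.001 1; 0 0 0 0.001 -0.053 0.001 1; 0 0 0 -0.001 -0.06 0.001 1; 0 0 0 -0.003 -0.067 0.001 1"
}}

```text
time_s: 20.5
position: [594.3, -111.9, 102.7]
eef_rot: [0.707, 0.707, -0.0, -0.0]
ft_force: [1.3, 0.0, 0.5]
finger_gap: 0.001
```

```bash
python3 -c "
from h import *
go(538,-180.2,104,1.571)
c,P,i,K=cloud('wrist');cv2.imwrite('pics/w15.png',c[...,::-1])"
```

```text
t 20.5 pos [ 594.3 -111.9  102.7] yaw 1.571 F [1.3 0.  0.5] gap 0.0 | rot [-0.0001  0.     -0.    ] shift [-0.0683 -0.0563 -0.0013]
```

View pics/w15.png

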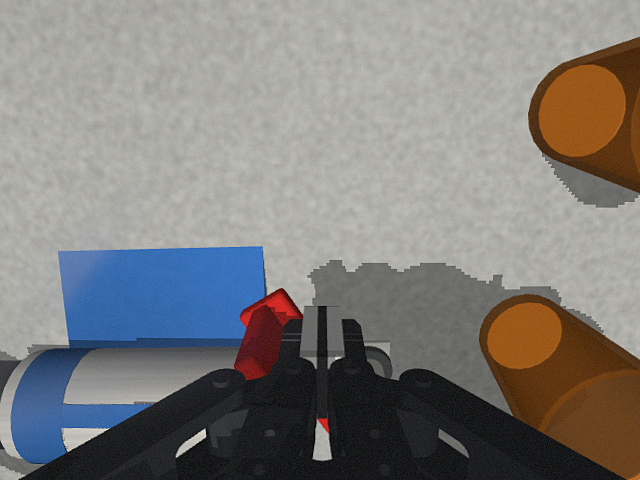

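Emit:
{"api": "arm_command", "payload": {
  "series": "0 0 0 -0.002 -0.005 0 1; 0 0 0 -0.005 -0.012 0 1; 0 0 0 -0.009 -0.018 0 1; 0 0 0 -0.013 -0.025 0 1; 0 0 0 -0.018 -0.031 0 1; 0 0 0 -0.024 -0.036 0 1; 0 0 0 -0.03 -0.041 0 1; 0 0 0 -0.037 -0.046 0 1; 0 0 0 -0.045 -0.049 0 1; 0 0 0 -0.052 -0.053 0 1"
}}

```text
time_s: 21.38
position: [541.7, -164.8, 102.7]
eef_rot: [0.707, 0.707, -0.0, 0.0]
ft_force: [0.5, 1.8, -0.1]
finger_gap: 0.003
```

```bash
python3 -c "
from h import *
go(538,-180.2,104,1.571)
c,P,i,K=cloud('wrist');cv2.imwrite('pics/w16.png',c[...,::-1])"
```

```text
t 21.38 pos [ 541.7 -164.8  102.7] yaw 1.5704 F [ 0.5  1.8 -0.1] gap 0.0 | rot [ 0.      0.0001 -0.0006] shift [-0.0154 -0.0037 -0.0013]
```

View pics/w16.png

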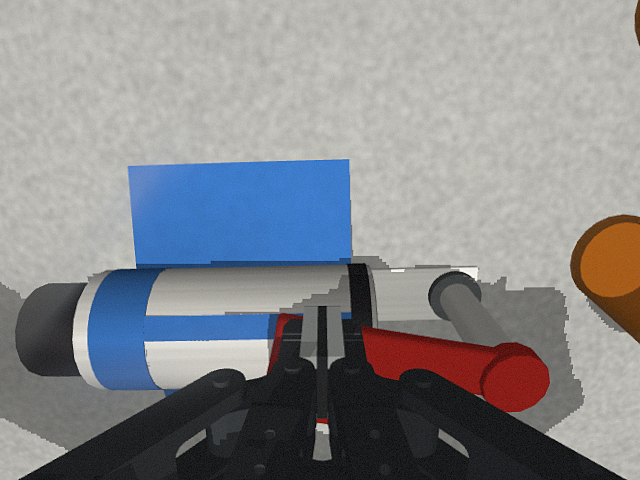

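Emit:
{"api": "arm_command", "payload": {
  "series": "0 0 0 -0.005 -0.001 0 1; 0 0 0 -0.009 -0.002 0 1; 0 0 0 -0.012 -0.002 0 1; 0 0 0 -0.014 -0.002 0 1; 0 0 0 -0.016 -0.002 0 1; 0 0 0 -0.017 -0.002 0 1"
}}

```text
time_s: 21.93
position: [540.0, -180.9, 102.6]
eef_rot: [0.707, 0.707, -0.0, -0.0]
ft_force: [-1.3, 1.2, 0.3]
finger_gap: -0.0
```

```bash
python3 -c "
from h import *
go(538,-180.2,104,1.571)"
```

```text
t 21.93 pos [ 540.  -180.9  102.6] yaw 1.5709 F [-1.3  1.2  0.3] gap -0.0 | rot [-0.0002 -0.     -0.0001] shift [ 0.0007 -0.002  -0.0014]
```

Emit:
{"api": "arm_command", "payload": {
  "series": "0 0 0 -0.001 0 0 1; 0 0 0 -0.002 0 0 1; 0 0 0 -0.003 0 0 1"
}}

```text
time_s: 22.18
position: [540.0, -183.5, 102.7]
eef_rot: [0.707, 0.707, -0.0, -0.0]
ft_force: [-1.3, 5.1, -0.8]
finger_gap: -0.001
```

Emit:
{"api": "arm_command", "payload": {
  "series": "0 0 0 -0.001 0 0 1; 0 0 0 -0.002 0 0 1"
}}

```text
time_s: 22.35
position: [540.0, -183.7, 102.7]
eef_rot: [0.707, 0.708, 0.001, -0.001]
ft_force: [-1.7, 10.2, 0.4]
finger_gap: -0.001
```

Force is rising with no further motion, so the latch is at its stop. I'll back off and check.

Emit:
{"api": "arm_command", "payload": {
  "series": "0 0 0 0.005 0 0 1; 0 0 0 0.02 0 0 1; 0 0 0 0.04 0 0 1; 0 0 0 0.055 0 -0.02 1; 0 0 0 0.07 -0.01 -0.06 1; 0 0 0 0.09 -0.01 -0.1 1; 0 0 0 0.11 -0.02 -0.14 1; 0 0 0 0.12 -0.02 -0.165 1; 0 0 0 0.12 -0.02 -0.165 1; 0 0 0 0.12 -0.02 -0.165 1"
}}

```text
time_s: 23.18
position: [521.0, -65.2, 269.8]
eef_rot: [0.707, 0.707, 0.001, 0.002]
ft_force: [-0.3, -1.2, -1.1]
finger_gap: -0.003
```

```bash
python3 -c "
from h import *
go(491,-140,12,1.59)
c,P,q,r=flask(y0=-199,name='w17',rng=60)
hsv=cv2.cvtColor(c,cv2.COLOR_RGB2HSV)
red=(hsv[...,1]>180)&((hsv[...,0]<5)|(hsv[...,0]>175))&(hsv[...,2]>60)&(P[...,2]>80)&(P[...,2]<98)&(P[...,1]<-150)
a=P[red]
print(len(a),a.min(0),a.max(0),cv2.fitLine(a[:,:2].astype(np.float32),cv2.DIST_HUBER,0,.01,.01).ravel(),cv2.minAreaRect(a[:,:2].astype(np.float32)))
c=cams.get_image('scene')['color'];cv2.imwrite('pics/s2.png',c[...,::-1])
"
```

```text
t 23.18 pos [521.  -65.2 269.8] yaw 1.5718 F [-0.3 -1.2 -1.1] gap -0.0 | rot [ 0.0047  0.0017 -0.0182] shift [-0.0743 -0.0313  0.2578]
wrist flask y@495 -198.7 slope 0.0200 z 38.6 rms 0.70 n 3822 x ext [384.5 385.7 568.1 591.8]
2014 [ 559.81228752 -207.94379522   85.64808554] [ 638.24340037 -179.49689201   97.99128761] [ 9.9986088e-01  1.6680989e-02  5.9954865e+02 -1.9220911e+02] ((599.5496215820312, -195.59259033203125), (77.81742095947266, 28.57960319519043), 4.405756950378418)
```

View pics/w17.png

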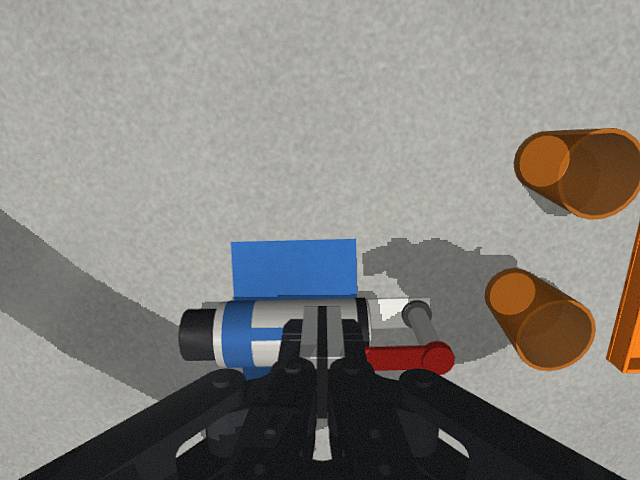

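View pics/s2.png

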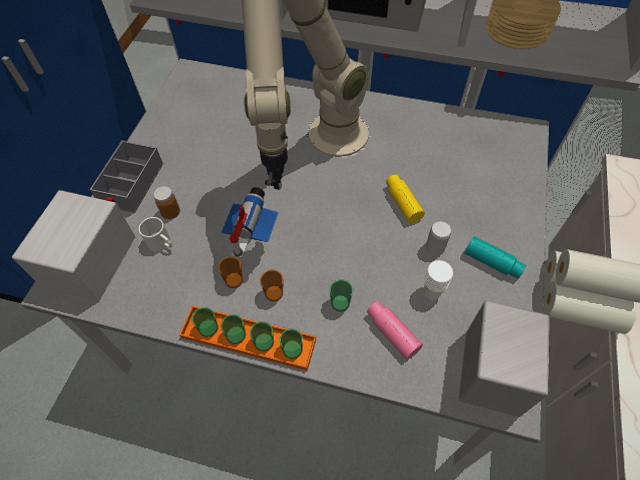

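Emit:
{"api": "arm_command", "payload": {
  "series": "0 0 0 0 0 0 1; 0 0 0 0 0 0 1; 0 0 0 0 0 0 1"
}}

```text
time_s: 23.53
position: [519.7, -66.2, 266.6]
eef_rot: [0.707, 0.707, -0.001, -0.001]
ft_force: [1.1, 0.0, -0.7]
finger_gap: -0.001
```

```bash
python3 -c "
from h import *
print(ctrl.hand_in())"
```

```text
the job is handed in; nothing more can be done
None
```

The steel flask is seated in the cradle's V and the red latch is closed over its base end. I handed the job in at about 23.5 s with the gripper clear.

**What I did:** I rolled the flask by its side with the open fingers. Partway, while it was still on the counter, I slid it about 12 mm along its axis with a fingertip on its base end to correct the steering. I then rolled it over the crest into the groove and pushed the latch tab round with the closed fingertips.

**Flask:** its last measured axis height is 38.6 mm, against 38 when seated. It lies 0.5 mm or less across the groove from the middle and about 1 mm off centre along it. Its angle matches the groove's, and its base end is towards the post.

**Latch:** at the end the force rose to 10 N with no further motion, so I took that as the stop. The arm lies along the cradle's -x over the flask's base; its direction agrees to about 0.005 rad, within measuring noise.

**Other things on the counter:** comparing the scene pictures by eye, the bystanders and the coloured look-alikes are where they were.

**Failed readings:** some flask readings taken with the fingers beside it were spoiled by the gripper in view. I discarded those and re-measured. No final check disagreed.

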